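# Snap the C clip onto the pole joint

## Task

Slide the loose grey C-shaped locking clip along the shelf, open mouth first, onto the bare neck of the standing aluminium pole joint, under its sprung collar, until the neck sits at the bottom of the C and the collar has ridden over the clip's ridges and snapped down behind them. The pole gives way on a spring as you push: push until the collar snaps, but never ram the pole to the end of its slot. Leave the clip flat on the shelf and let go, and do not shift the closed ring, the scraper or the tin that lie around.

Things in the scene. Friction and masses are not known exactly. Their poses are not given: they have to be found in the camera images.
- clip: Grey plastic C-shaped (fork-like) clip, 138 long, 92 mm wide, 0.10-0.20 kg, flat on the shelf (z=0). Origin: underside, at the seat, where the neck's axis is when home. x points out of the open mouth, y across, z up. The C's floor is at x=-14 mm; two arms run from it to x=63, 10 mm high, outer faces y=+-46: an arm can be gripped across (30 mm) with a finger in the gap, until the neck is in it.
- clip_mouth (a point): Middle of the clip's open mouth, between the arm tips (x=63 mm in the clip's frame, on the underside; same axes as the clip). The gap between the arms flares to about 46 mm here, narrows to 26 mm from x=49 to x=20, and is 32 mm wide from x=20 to the floor of the C.
- clip_ridge (a point): Point midway between the tops of the two ridges (x=30, z=16 mm in the clip's frame). A ridge stands on each arm from x=25.5 to 35, 16 mm high, with a ramp on its mouth side rising from 9.5 mm at x=50, and a steep face on the seat side.
- clip_tail (a point): Middle of the clip's flat upright back face (x=-75, y=0, z=9 mm in the clip's frame), 92 mm wide and 18 mm high, where it can be pushed; same axes as the clip. The block behind the C is solid and 18 mm high from x=-75 to -31, then 10 mm high to x=-14.
- pole_axis (a point): On the axis of the upright aluminium pole joint, at shelf height; moves with the pole. Its bare neck is a 22 mm round rod down to the shelf top. The x axis here is the direction in which the pole can slide back in its slot and in which the clip must be pushed on (clip's x along this x); z up. The slotted plate around it is flush with the shelf.
- pole_top (a point): Top of the pole joint's cap, 89 mm above the shelf, on the axis; the cap is 38 mm in diameter and 18 mm high.
- pole (a joint): How far (m) the pole is pushed back along its x: 0 at rest, end stop at 0.030; it must not pass 0.028. A spring of 0.35 N/mm returns it. The ridges pass under the collar only once the pole has given way some 12 to 22 mm (4 to 8 N); it then rides back to 5 to 12 mm and stays so until the collar snaps down, so pushing the clip to where the pole stood at first is not enough.
- collar (a joint): Height (m) of the round aluminium collar (56 mm in diameter, 16 mm high, lower edge bevelled 4 mm) above its rest, where its underside is 11.5 mm over the shelf. A spring presses it down with 3.5 N plus 0.25 N per mm. It rises about 4.5 mm while the clip's ridges pass under it and snaps back to 0 when the clip is home.
- ring_plate: A closed square grey plastic ring, 95 mm wide and 12 mm thick, with a 47 mm square hole and no gap. Lies loose on the shelf; leave it alone. Origin at the centre of its underside or near it.
- scraper: Yellow plastic scraper, 155 mm long, blade 90 mm wide. Lies loose on the shelf; leave it alone. Origin at the centre of its underside or near it.
- polish_tin: Round dark tin, 84 mm in diameter, 32 mm high. Lies loose on the shelf; leave it alone. Origin at the centre of its underside or near it.

How it is judged:
By the outcome, as a careful person would: the job done as asked, in the order asked, and still so for the second after the job is handed in, with the robot touching nothing.
It also fails if it takes over 67 s, if anything falls off the work surface, if the arm or the gripper's body presses on something with over 40 N, if the wrist force passes 120 N, or if a joint passes its speed limit or range.

## Robot

A 7-joint arm with a two-finger parallel gripper is mounted at the origin on the work surface. World frame = base frame: x ahead of the robot, y to its left, z up, the work surface at z = 0. Lengths are in m, angles in rad, forces in N, time in s.
With the tool pointing down it reaches from about 0.4 to 0.85 m from the base axis. Payload 10.4 kg.
Tool frame: the origin (TCP) lies midway between the tips of the shut fingers; the grasp point (between the pads) lies 19 mm behind it (grip_point_offset is the distance from the TCP to the grasp point, in m); y points along the fingers, z is the direction in which the jaws open and shut, and the axes are right-handed (so a half turn about y gives the same grasp; the last joint's range is limited). The gripper opens to 85 mm and grips with 20 to 120 N. Pads are 22 mm wide; open, the fingers measure 114 mm over their backs; the gripper's body (76 mm by 85 mm) begins 54 mm behind the grasp point. The pads swing forward as they close: fully open they stand 13 mm farther back than shut.
Start: joints at [-1.258, 0.332, -0.065, 1.46, 0.022, 1.35, -0.088], TCP at [0.206, 0.59, 0.231] pointing down, gripper open.
Joint ranges: [-2.6, 2.6], [-0.5, 2.12], [-1.47, 1.34], [0.16, 2.42], [-1.27, 4.41], [0.06, 2.06], [-2.6, 2.6]. Speed limits (rad/s): [2.22, 2.22, 2.79, 2.79, 3.14, 3.14, 3.14].

## Interface

Orientations are given as a unit quaternion [x, y, z, w].
In Python, from workcell import * gives the robot as it stands.
- The arm moves only by the tool send_rows, never from a script. Its argument "motion" is a list of rows, each a list of 7 numbers: the opening in per cent of the stroke, from 0 (shut) to 100 (fully open), then the shift along the tool's x, y, z in m, then the turn, a rotation vector about the tool's x, y, z in rad. In form: [[claw, tx, ty, tz, ax, ay, az], ...]. A call has 1 to 10 rows; each row is the pose to reach, as a shift and turn from the pose commanded when the call began, along the tool's axes at that moment; what a row does not reach only later rows make up. A row lasts 1/12 s, in which the tool goes at most 41.7 mm and 7.16 degrees, less where a joint would pass 70% of its speed; a pose out of reach is approached as far as the arm can. A call with a gripper value outside its range is refused whole. The fingers move at their own pace and stop on an object; "squeeze" is the grip in N (left out, the last holds). Time passes only in rows, so rows that repeat a pose let the fingers close. It gives the time, the measured TCP pose, the force and the opening at its end, in the units of the state.
- get_obs(): the state, without advancing time (a new reading comes with each control period).
- camera(name): name is "side" or "top"; returns a dict with "pixels" (420x560x3 uint8, red, green, blue), "range_z" (420x560 float32, m along the optical axis (not along the pixel's ray), 0 where there is no reading), "fovy" (degrees; the focal length in pixels is half the picture's height over the tangent of half this angle, whatever the lens; pixels are square), "cx", "cy" (the principal point, pixels), "dist_coeffs" ([k1, k2, p1, p2, k3] as OpenCV has them; the pictures are not rectified), "view" (4x4, takes a point from world to camera coordinates). Camera axes: x right, y down, z forward; pixel columns grow to the right and rows downward; lengths in m; the calibration is good to about 2 mm. A picture is of the moment at which its call begins.
- hand_in(): hands the job in, once; it reports no verdict.
The state is a dict: "clock": time; "joint_pos": joint angles; "joint_velocities": joint speeds; "tau": joint torques, N m; "position": TCP position; "ee_rot": TCP orientation; "ft_force": force on the tool from outside, world axes, zero at the start; "torque": the same for the moment, N m; "grip_width": opening from 0.0 (shut) to 1.0 (fully open).
Only numpy, scipy, OpenCV 4.12 (cv2) and the standard library are available. Lean on these libraries where they do the work, as an engineer would, in place of code of your own. Each camera call takes 0.05 s, during which the arm holds its last target.

## Working session

There is one attempt and no reset: what is moved stays moved. The work goes in short steps, Python scripts to look and compute and a tool call to move; the robot and the scene stay as the last step left them, time stands still between calls to the robot, and variables do not carry over. Pictures are saved under pics/ and viewed, and the job is handed in when it is done.

Besides the shell and the picture viewer there is one more tool, called after ">>>" as name([rows], argument=value, ...), one row to a line, values as JSON. send_rows: Moves the arm, as the interface text tells. Its arguments: {"type":"object","properties":{"motion":{"type":"array"},"squeeze":{"type":"number"}},"required":["motion"]}

```bash
mkdir -p pics
cat > h.py <<'E'
from workcell import *
import numpy as np, cv2
def K(c):
    h,w=c["pixels"].shape[:2]; f=h/2/np.tan(np.radians(c["fovy"])/2)
    return np.array([[f,0,c["cx"]],[0,f,c["cy"]],[0,0,1.]])
def onplane(c,uv,z):
    uv=np.asarray(uv,float).reshape(-1,1,2)
    n=cv2.undistortPoints(uv,K(c),np.array(c["dist_coeffs"],float)).reshape(-1,2)
    V=np.array(c["view"]);R=V[:3,:3];t=V[:3,3];o=-R.T@t
    d=np.c_[n,np.ones(len(n))]@R
    s=(z-o[2])/d[:,2]
    return o+d*s[:,None]
def proj(c,P):
    V=np.array(c["view"]);
    r,_=cv2.Rodrigues(V[:3,:3])
    return cv2.projectPoints(np.asarray(P,float).reshape(-1,3),r,V[:3,3],K(c),np.array(c["dist_coeffs"],float))[0].reshape(-1,2)
def save(c,name): cv2.imwrite("pics/"+name,c["pixels"][:,:,::-1])
def cloud(c):
    h,w=c["range_z"].shape
    u,v=np.meshgrid(np.arange(w),np.arange(h))
    n=cv2.undistortPoints(np.stack([u,v],-1).reshape(-1,1,2).astype(float),K(c),np.array(c["dist_coeffs"],float)).reshape(-1,2)
    z=c["range_z"].reshape(-1,1)
    X=np.c_[n,np.ones(len(n))]*z
    V=np.array(c["view"])
    return ((X-V[:3,3])@V[:3,:3]).reshape(h,w,3)
E
python3 - <<'E'
from h import *
for n in("top","side"):
    c=camera(n); save(c,n+"0.png"); np.save(n+"0.npy",c,allow_pickle=True)
    V=np.array(c["view"]);print(n,-V[:3,:3].T@V[:3,3],V[:3,:3],c["fovy"],c["dist_coeffs"])
print(get_obs())
E
```

```text
top [0.37937435 0.00225498 1.16807604] [[-6.07999033e-04 -9.99938064e-01 -1.11129575e-02]
 [-9.89500452e-01  2.20771789e-03 -1.44512911e-01]
 [ 1.44528495e-01  1.09084127e-02 -9.89440509e-01]] 52.51260887437405 [-0.13320771  0.          0.          0.          0.        ]
side [ 0.02707473 -0.77381041  0.82863366] [[ 0.84790974 -0.53001266  0.01164698]
 [-0.31692781 -0.52438521 -0.79030179]
 [ 0.42497746  0.66641333 -0.61260708]] 46.53808636702848 [-0.09296656  0.          0.          0.          0.        ]
{'clock': 0.1, 'joint_pos': array([-1.25758062,  0.33280611, -0.06468237,  1.46087739,  0.02158087,
        1.34988263, -0.08849324]), 'joint_velocities': array([-0.00140781, -0.00192112, -0.0003857 , -0.00221385,  0.00073079,
        0.00097406, -0.00017237]), 'tau': array([ 1.07932687e-03, -6.26736975e+01,  4.89047414e-02, -3.92428958e+01,
        1.63405604e-02,  6.81926365e-03,  5.73356829e-05]), 'position': array([0.20585714, 0.58976555, 0.23058746]), 'ee_rot': array([ 0.69761086, -0.11822954,  0.11810991, -0.69671437]), 'ft_force': array([0.14159257, 0.21128477, 0.09125245]), 'torque': array([0.0001228 , 0.00243051, 0.01813973]), 'grip_width': 0.9965611012056708}
```

View pics/top0.png

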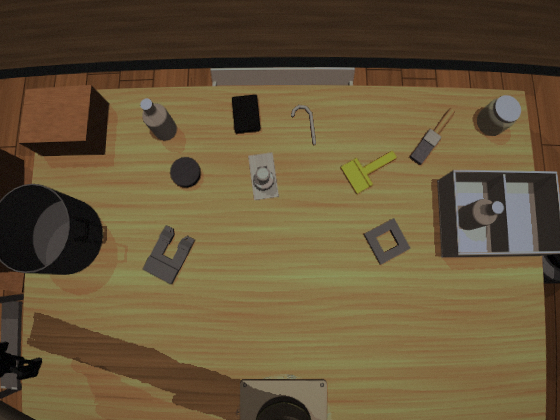

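View pics/side0.png

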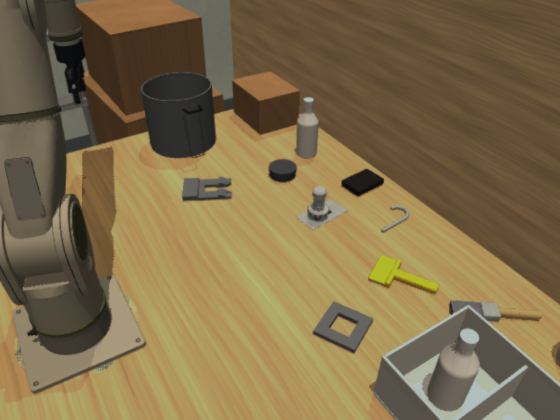

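Run:
```python
from h import *
c=np.load("top0.npy",allow_pickle=True).item()
p=c["pixels"][:,:,::-1]
a=cv2.resize(p[140:215,230:300],None,fx=8,fy=8,interpolation=cv2.INTER_CUBIC)
a=np.clip(a*1.3,0,255).astype(np.uint8)
cv2.imwrite("pics/z1.png",a)
b=cv2.resize(p[215:290,135:205],None,fx=8,fy=8,interpolation=cv2.INTER_CUBIC)
cv2.imwrite("pics/z2.png",np.clip(b*2.0,0,255).astype(np.uint8))
s=np.load("side0.npy",allow_pickle=True).item()["pixels"][:,:,::-1]
cv2.imwrite("pics/z3.png",cv2.resize(s[150:240,170:360],None,fx=4,fy=4,interpolation=cv2.INTER_CUBIC))
```

```text
(no output)
```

View pics/z1.png

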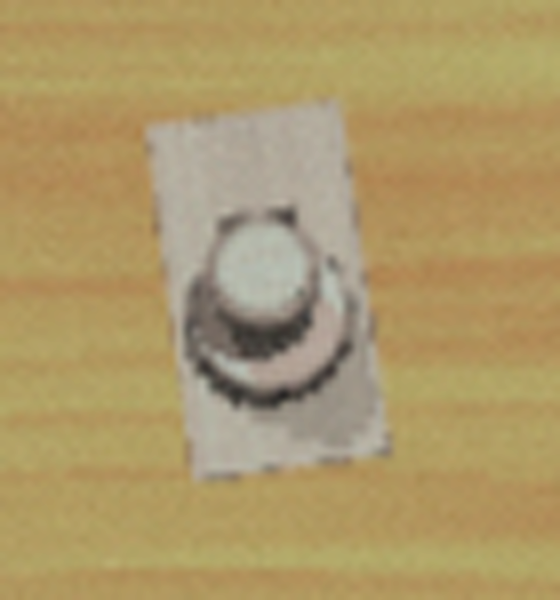

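View pics/z2.png

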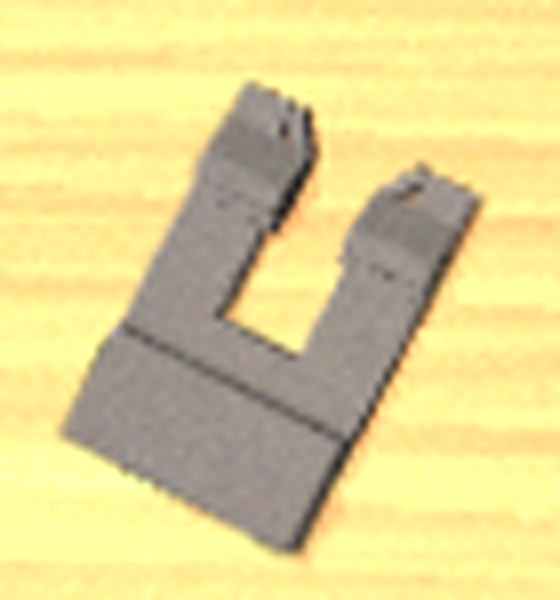

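View pics/z3.png

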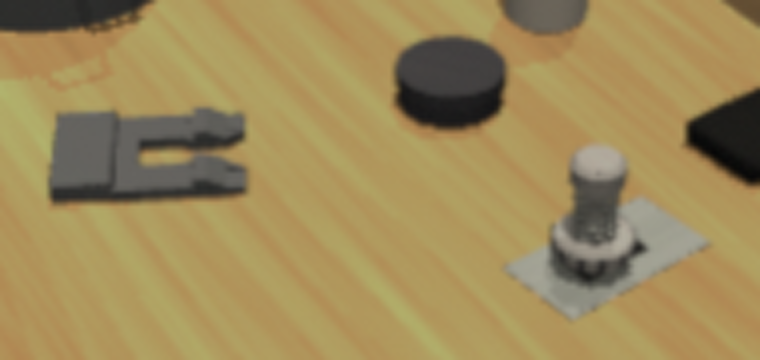

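Run:
```python
from h import *
c=np.load("top0.npy",allow_pickle=True).item()
p=c["pixels"]; hsv=cv2.cvtColor(p,cv2.COLOR_RGB2HSV)
P=cloud(c)
print("table z",np.median(P[300:340,150:250,2]), P[40:,:,2][280,250])
# clip corners from zoom z2 (pixel = off + z/8)
def px(l,o): return np.array([[o[0]+(x+.5)/8-.5,o[1]+(y+.5)/8-.5] for x,y in l])
tail=px([(62,432),(296,553),(348,441),(125,326)],(135,215))
w=onplane(c,tail,0.018);print("tailblock",w.round(4))
tips=px([(250,82),(484,203)],(135,215)); print("tips outer",onplane(c,tips,0.0095).round(4))
floor=px([(217,318),(300,357)],(135,215)); print("floor",onplane(c,floor,0.010).round(4))
pl=px([(147,126),(338,100),(388,452),(196,478)],(230,140)); print("plate",onplane(c,pl,0).round(4))
cap=px([(265,272)],(230,140)); print("captop",onplane(c,cap,0.089).round(4))
col=px([(272,325)],(230,140)); print("collartop",onplane(c,col,0.0275).round(4))
m=(hsv[:,:,1]<60)&(hsv[:,:,2]<130)&(np.arange(420)[:,None]>60)
n,l,s,ce=cv2.connectedComponentsWithStats(m.astype(np.uint8))
for i in range(1,n):
    if s[i,4]>150: print(s[i],ce[i])
for name,u,v in [("tin",185,172),("ring",386,241),("scr",360,175),("bot",155,110),("pot",50,230)]:
    print(name,P[v,u].round(3))
# side cam captop
s=np.load("side0.npy",allow_pickle=True).item()
cs=[[170+(600+.5)/4-.5,150+(162+.5)/4-.5]]; print("side captop",onplane(s,cs,.089))
```

```text
table z -0.0002817980478193639 -0.0018279732982861123
tailblock [[0.4077 0.3826 0.018 ]
 [0.3676 0.2998 0.018 ]
 [0.4055 0.2828 0.018 ]
 [0.4441 0.3617 0.018 ]]
tips outer [[0.5295 0.323  0.0095]
 [0.4874 0.2396 0.0095]]
floor [[0.4475 0.3318 0.01  ]
 [0.4343 0.3022 0.01  ]]
plate [[0.7298 0.0969 0.    ]
 [0.739  0.0289 0.    ]
 [0.6112 0.0113 0.    ]
 [0.6022 0.0783 0.    ]]
captop [[0.6535 0.0506 0.089 ]]
collartop [[0.6504 0.0509 0.0275]]
[   0   61  560   25 6239] [277.99791633  69.53037346]
[232  95  28  38 470] [246.07659574 113.20638298]
[143 103  33  37 708] [158.8079096  121.05225989]
[411 130  30  34 399] [424.06516291 147.31829574]
[171 158  29  29 665] [184.91278195 171.64210526]
[253 165  25  31 390] [264.4974359  182.27948718]
[ 437  170  123  113 6380] [501.7645768  215.44184953]
[   0  184  102   90 6711] [ 46.83221577 231.26687528]
[364 219  46  45 861] [386.78861789 240.82462253]
[ 143  226   51   58 1326] [167.14102564 256.47888386]
[   0  295   27  103 1566] [ 11.18454662 341.35440613]
tin [0.673 0.268 0.037]
ring [ 0.485 -0.289 -0.004]
scr [ 0.67  -0.22   0.004]
bot [0.808 0.325 0.153]
pot [0.515 0.67  0.003]
side captop [[0.65114143 0.04805714 0.089     ]]
```

```bash
cat >> h.py <<'E'
from scipy.spatial.transform import Rotation as Ro
def plan(pos,jawyaw):
    """jawyaw deg: direction of jaw axis (mod 180) with tool y straight down"""
    o=get_obs(); R=Ro.from_quat(o["ee_rot"]); p=np.array(o["position"])
    best=None
    for k in (0,180):
        a=np.radians(jawyaw+k); z=np.array([np.cos(a),np.sin(a),0]); y=np.array([0,0,-1.]); x=np.cross(y,z)
        T=Ro.from_matrix(np.c_[x,y,z]); rv=(R.inv()*T).as_rotvec()
        if best is None or np.linalg.norm(rv)<np.linalg.norm(best): best=rv
    sh=R.inv().apply(np.array(pos)-p)
    print("pos",p.round(4),"shift",sh.round(4),"rot",best.round(4),"F",np.round(o["ft_force"],2),"grip",round(o["grip_width"],3),"t",o["clock"])
    print("R",R.as_matrix().round(3).tolist(),"j",np.round(o["joint_pos"],2))
E
python3 - <<'E'
from h import *
plan([0.407,0.3315,0.10],-26.2)
E
```

```text
pos [0.2059 0.5898 0.2306] shift [ 0.275   0.1308 -0.1774] rot [ 1.1000e-03 -1.4493e+00 -9.0000e-04] F [0.14 0.21 0.09] grip 0.997 t 0.1
R [[0.944, -0.0, 0.33], [-0.33, -0.001, 0.944], [0.0, -1.0, -0.001]] j [-1.26  0.33 -0.06  1.46  0.02  1.35 -0.09]
```

>>> send_rows([
  [75,0.275,0.1,-0.177,0,-1.449,0],
  [75,0.275,0.1,-0.177,0,-1.449,0],
  [75,0.275,0.1,-0.177,0,-1.449,0],
  [75,0.275,0.1,-0.177,0,-1.449,0],
  [75,0.275,0.1,-0.177,0,-1.449,0],
  [75,0.275,0.1,-0.177,0,-1.449,0],
  [75,0.275,0.1,-0.177,0,-1.449,0],
  [75,0.275,0.1,-0.177,0,-1.449,0],
  [75,0.275,0.1,-0.177,0,-1.449,0],
  [75,0.275,0.1,-0.177,0,-1.449,0],
], squeeze=40)

```text
clock: 0.93
position: [0.4102, 0.3263, 0.1294]
ee_rot: [0.643, 0.296, -0.297, -0.641]
ft_force: [0.4, -0.3, 0.6]
grip_width: 0.751
```

Run:
```python
from h import *
plan([0.407,0.3315,0.05],-26.2)
```

```text
pos [0.4102 0.3263 0.1294] shift [0.0021 0.0794 0.006 ] rot [ 0.0014 -0.2479 -0.0037] F [ 0.37 -0.32  0.63] grip 0.751 t 0.9333
R [[0.648, -0.001, -0.762], [0.761, -0.004, 0.648], [-0.004, -1.0, -0.002]] j [-0.76  0.2  -0.    1.85  0.    1.1   1.67]
```

>>> send_rows([
  [75,0.002,0.03,0.006,0,-0.12,0],
  [75,0.002,0.06,0.006,0,-0.248,0],
  [75,0.002,0.079,0.006,0,-0.248,0],
  [75,0.002,0.079,0.006,0,-0.248,0],
  [75,0.002,0.079,0.006,0,-0.248,0],
])

```text
clock: 1.35
position: [0.4035, 0.3373, 0.0518]
ee_rot: [0.6, 0.373, -0.375, -0.6]
ft_force: [0.2, 0.4, 0.3]
grip_width: 0.748
```

Run:
```python
from h import *
plan([0.407,0.3315,0.018],-26.2)
for n in ("side","top"):
    c=camera(n); P=[[0.407,.3315,.018],[0.407,.3315,.05]]; print(proj(c,P))
    u,v=proj(c,P)[0].astype(int); u=max(u,60)
    a=c["pixels"][v-50:v+50,u-60:u+60,::-1]; cv2.imwrite(f"pics/a_{n}.png",cv2.resize(a,None,fx=6,fy=6,interpolation=cv2.INTER_CUBIC))
```

```text
pos [0.4035 0.3373 0.0518] shift [-0.0036  0.0338 -0.0057] rot [-0.0008  0.0005 -0.002 ] F [0.22 0.36 0.31] grip 0.748 t 1.35
R [[0.441, -0.002, -0.897], [0.897, -0.001, 0.441], [-0.002, -1.0, 0.001]] j [-0.75  0.3  -0.04  1.91  0.01  0.94  1.89]
[[191.60054265 186.46331143]
 [190.40083025 177.22841117]]
[[160.51608999 268.9976925 ]
 [157.15050201 268.67811089]]
```

View pics/a_side.png

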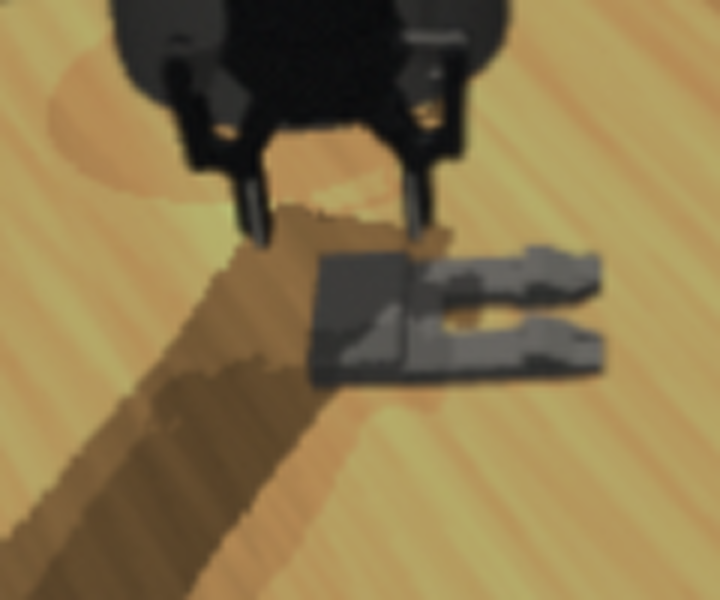

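>>> send_rows([
  [75,-0.004,0.0,-0.006,0,0,0],
  [75,-0.004,0.015,-0.006,0,0,0],
  [75,-0.004,0.034,-0.006,0,0,0],
  [62,-0.004,0.034,-0.006,0,0,0],
  [62,-0.004,0.034,-0.006,0,0,0],
  [62,-0.004,0.034,-0.006,0,0,0],
])

```text
clock: 1.95
position: [0.4083, 0.3319, 0.0197]
ee_rot: [-0.6, -0.375, 0.374, 0.6]
ft_force: [1.0, -0.7, -0.7]
grip_width: 0.623
```

Run:
```python
from h import *
plan([0.407,0.3315,0.010],-26.2)
for n in ("side","top"):
    c=camera(n); P=[[0.407,.3315,.018],[0.407,.3315,.05]]
    u,v=proj(c,P)[0].astype(int); u=max(u,60)
    a=c["pixels"][v-40:v+30,u-50:u+60,::-1]; cv2.imwrite(f"pics/b_{n}.png",cv2.resize(a,None,fx=7,fy=7,interpolation=cv2.INTER_CUBIC))
```

```text
pos [0.4083 0.3319 0.0197] shift [-0.001   0.0097  0.001 ] rot [0.0006 0.0013 0.0015] F [ 1.02 -0.74 -0.66] grip 0.623 t 1.95
R [[0.44, 0.001, -0.898], [0.898, 0.001, 0.44], [0.001, -1.0, -0.001]] j [-0.74  0.34 -0.04  1.93  0.02  0.86  1.9 ]
```

View pics/b_side.png

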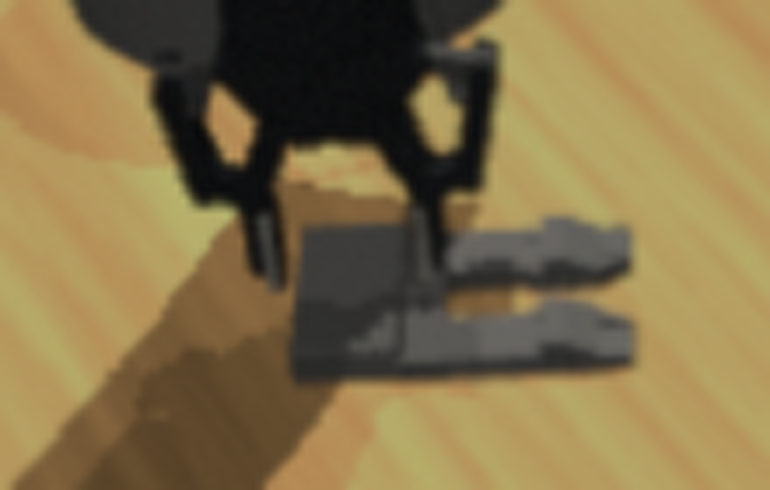

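View pics/b_top.png

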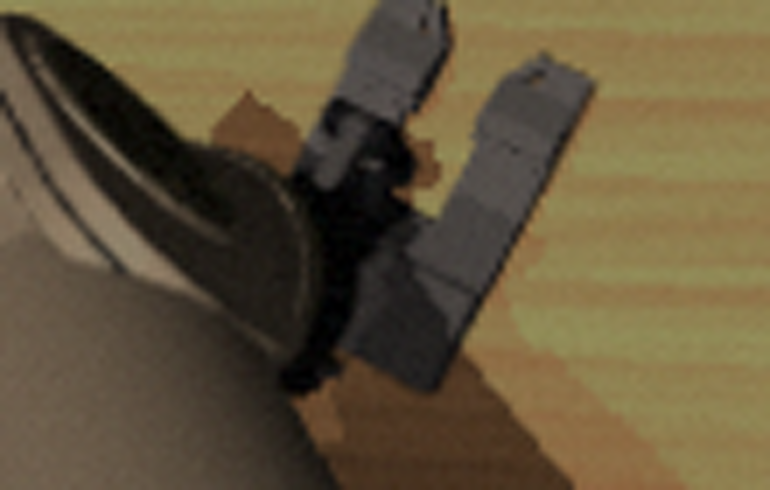

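>>> send_rows([
  [62,0,0.004,0,0,0,0],
  [62,0,0.008,0,0,0,0],
  [62,0,0.008,0,0,0,0],
  [62,0,0.008,0,0,0,0],
])

```text
clock: 2.38
position: [0.4074, 0.3314, 0.01]
ee_rot: [0.6, 0.374, -0.374, -0.6]
ft_force: [0.5, -0.6, -0.5]
grip_width: 0.619
```

Run:
```python
from h import *
plan([0.407,0.3315,0.006],-26.2)
for n in ("side",):
    c=camera(n); P=[[0.407,.3315,.018],[0.407,.3315,.05]]
    u,v=proj(c,P)[0].astype(int); u=max(u,60)
    a=c["pixels"][v-40:v+30,u-50:u+60,::-1]; cv2.imwrite(f"pics/c_{n}.png",cv2.resize(a,None,fx=7,fy=7,interpolation=cv2.INTER_CUBIC))
```

```text
pos [0.4074 0.3314 0.01  ] shift [-0.0001  0.004   0.0004] rot [-0.0003  0.0017 -0.0005] F [ 0.51 -0.55 -0.52] grip 0.619 t 2.3833
R [[0.44, -0.0, -0.898], [0.898, -0.0, 0.44], [-0.001, -1.0, 0.0]] j [-0.74  0.36 -0.04  1.94  0.02  0.85  1.9 ]
```

View pics/c_side.png

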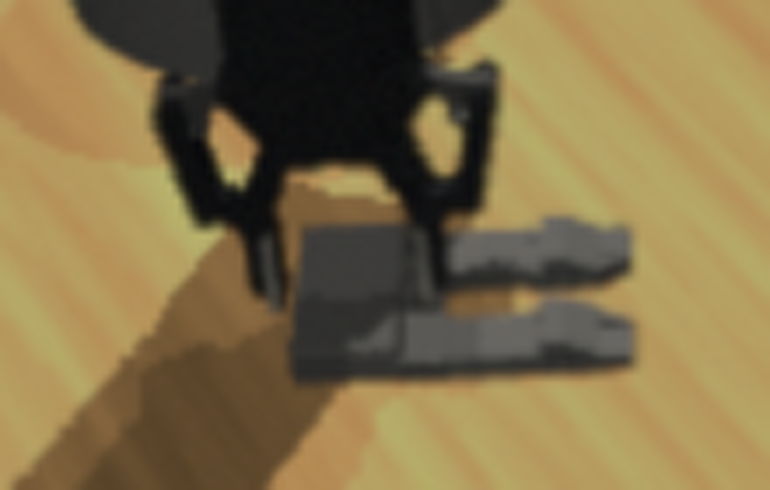

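>>> send_rows([
  [62,0,0.001,0,0,0,0],
  [62,0,0.002,0,0,0,0],
  [62,0,0.002,0,0,0,0],
  [62,0,0.003,0,0,0,0],
  [62,0,0.003,0,0,0,0],
])

```text
clock: 2.85
position: [0.4075, 0.3315, 0.0072]
ee_rot: [-0.6, -0.374, 0.374, 0.6]
ft_force: [0.2, -0.4, 1.2]
grip_width: 0.62
```

>>> send_rows([
  [45,0,0,0,0,0,0],
  [45,0,0,0,0,0,0],
  [45,0,0,0,0,0,0],
  [45,0,0,0,0,0,0],
  [45,0,0,0,0,0,0],
], squeeze=40)

```text
clock: 3.27
position: [0.4076, 0.3326, 0.0083]
ee_rot: [-0.6, -0.375, 0.374, 0.6]
ft_force: [-3.6, 0.3, 9.0]
grip_width: 0.498
```

Run:
```python
from h import *
d=np.array([np.cos(np.radians(8)),np.sin(np.radians(8)),0]); pole=np.array([.652,.0495,0])
print("pre",pole-d*(.100+.053))
plan(list((pole-d*(.110+.053))[:2])+[.0072],8)
for n in ("side",):
    c=camera(n); P=[[0.407,.3315,.018],[0.407,.3315,.05]]
    u,v=proj(c,P)[0].astype(int); u=max(u,60)
    a=c["pixels"][v-40:v+30,u-50:u+60,::-1]; cv2.imwrite(f"pics/d_{n}.png",cv2.resize(a,None,fx=7,fy=7,interpolation=cv2.INTER_CUBIC))
```

```text
pre [0.50048899 0.02820652 0.        ]
pos [0.4076 0.3326 0.0083] shift [-0.2382  0.0007 -0.2089] rot [ 3.000e-04 -5.947e-01  1.600e-03] F [-3.56  0.31  8.96] grip 0.498 t 3.2667
R [[0.44, 0.001, -0.898], [0.898, 0.002, 0.44], [0.002, -1.0, 0.0]] j [-0.74  0.36 -0.04  1.94  0.02  0.84  1.9 ]
```

View pics/d_side.png

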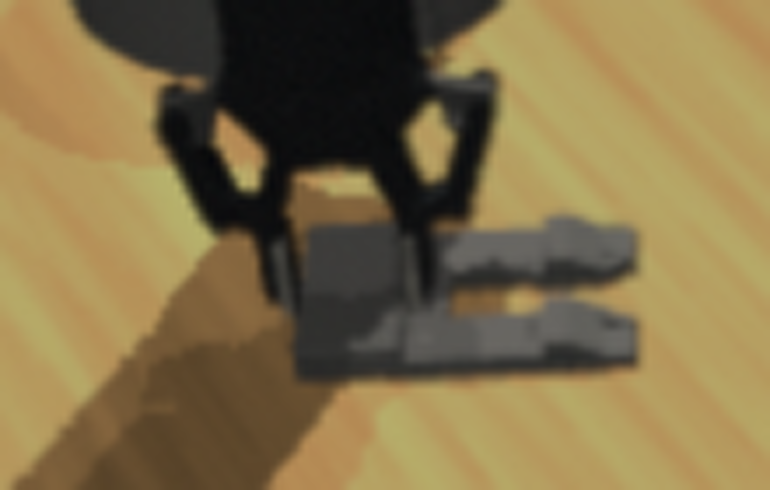

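>>> send_rows([
  [45,0,-0.001,0,0,0,0],
  [45,-0.006,-0.001,-0.005,0,-0.015,0],
  [45,-0.018,-0.001,-0.016,0,-0.045,0],
  [45,-0.036,-0.001,-0.031,0,-0.09,0],
  [45,-0.054,-0.001,-0.047,0,-0.135,0],
  [45,-0.072,-0.001,-0.063,0,-0.18,0],
  [45,-0.09,-0.001,-0.079,0,-0.225,0],
  [45,-0.105,-0.001,-0.092,0,-0.27,0],
  [45,-0.115,-0.001,-0.101,0,-0.3,0],
  [45,-0.119,-0.001,-0.104,0,-0.31,0],
], squeeze=60)

```text
clock: 4.15
position: [0.4494, 0.1768, 0.0084]
ee_rot: [0.536, 0.462, -0.462, -0.535]
ft_force: [-0.7, 1.7, -0.2]
grip_width: 0.491
```

Run:
```python
from h import *
d=np.array([np.cos(np.radians(8)),np.sin(np.radians(8)),0]); pole=np.array([.652,.0495,0])
plan(list((pole-d*(.110+.053))[:2])+[.0082],8)
c=camera("side"); save(c,"e.png")
```

```text
pos [0.4494 0.1768 0.0084] shift [-0.1423  0.0003 -0.0627] rot [ 0.0005 -0.2865 -0.0003] F [-0.72  1.73 -0.23] grip 0.491 t 4.15
R [[0.146, 0.001, -0.989], [0.989, -0.0, 0.146], [-0.0, -1.0, -0.001]] j [-0.45  0.28 -0.02  2.05  0.01  0.81  2.52]
```

View pics/e.png

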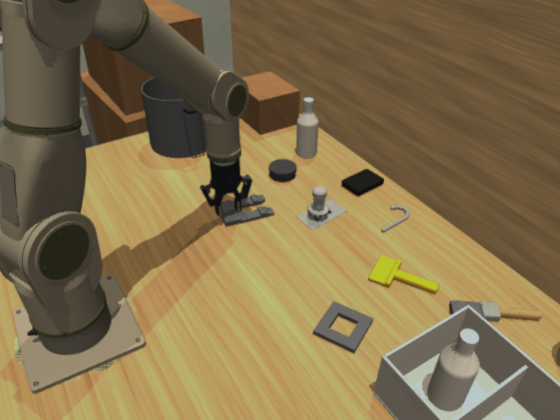

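>>> send_rows([
  [65,0,0,0,0,0,0],
  [65,0,0,0,0,0,0],
  [65,0,0,0,0,0,0],
  [65,0,-0.02,0,0,0,0],
  [65,0,-0.05,0,0,0,0],
  [65,0,-0.05,0,0,0.12,0],
  [65,0,-0.05,0,0,0.24,0],
  [65,0,-0.05,0,0,0.36,0],
  [65,0,-0.05,0,0,0.48,0],
  [65,0,-0.05,0,0,0.6,0],
])

```text
clock: 5.03
position: [0.4482, 0.1799, 0.0583]
ee_rot: [-0.648, -0.282, 0.282, 0.649]
ft_force: [-0.1, -0.5, 0.0]
grip_width: 0.654
```

>>> send_rows([
  [65,0,0,0,0,0.12,0],
  [65,0,0,0,0,0.24,0],
  [65,0,0,0,0,0.36,0],
  [65,0,0,0,0,0.48,0],
  [65,0,0,0,0,0.6,0],
  [65,0,0,0,0,0.72,0],
  [65,0,0,0,0,0.84,0],
  [65,0,0,0,0,0.96,0],
  [65,0,0,0,0,1.08,0],
  [65,0,0,0,0,1.2,0],
])

```text
clock: 5.87
position: [0.4482, 0.1799, 0.0582]
ee_rot: [-0.694, 0.134, -0.133, 0.694]
ft_force: [0.1, -0.0, -0.2]
grip_width: 0.652
```

>>> send_rows([
  [65,0,0,0,0,0.12,0],
  [65,0,0,0,0,0.24,0],
  [65,0,0,0,0,0.36,0],
  [65,0,0,0,0,0.48,0],
  [65,0,0,0,0,0.6,0],
  [65,0,0,0,0,0.72,0],
  [65,0,0,0,0,0.84,0],
  [65,0,0,0,0,0.96,0],
  [65,0,0,0,0,1.08,0],
  [65,0,0,0,0,1.2,0],
])

```text
clock: 6.7
position: [0.4483, 0.1799, 0.0582]
ee_rot: [-0.498, 0.502, -0.502, 0.498]
ft_force: [-0.4, -0.5, 0.2]
grip_width: 0.652
```

Run:
```python
from h import *
plan([.4494,.1768,.0582],-8.4)
for n in ("side","top"):
    c=camera(n); P=[[0.4494,.1768,.018]]
    u,v=proj(c,P)[0].astype(int)
    a=c["pixels"][v-40:v+30,u-50:u+60,::-1]; cv2.imwrite(f"pics/f_{n}.png",cv2.resize(a,None,fx=7,fy=7,interpolation=cv2.INTER_CUBIC))
```

```text
pos [0.4483 0.1799 0.0582] shift [ 0.0031 -0.      0.0012] rot [ 2.000e-04  1.377e-01 -1.000e-04] F [-0.39 -0.47  0.24] grip 0.652 t 6.7
R [[-0.009, -0.0, 1.0], [-1.0, 0.0, -0.009], [-0.0, -1.0, -0.0]] j [-0.76  0.2   0.31  2.03 -0.08  0.92 -0.42]
```

View pics/f_side.png

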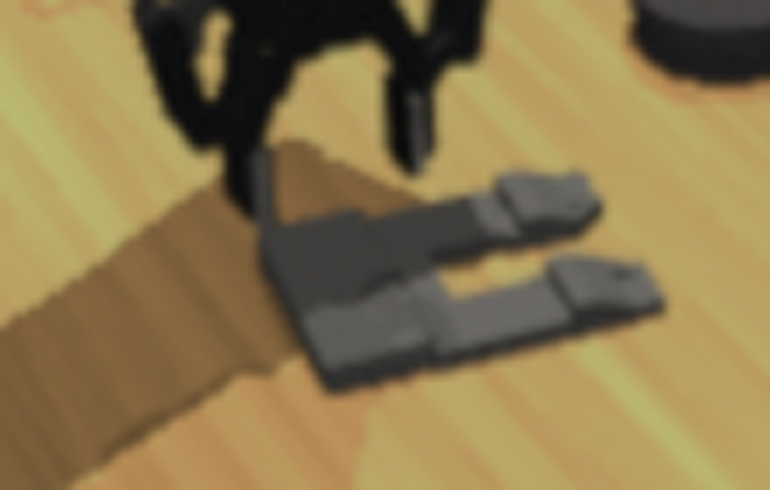

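View pics/f_top.png

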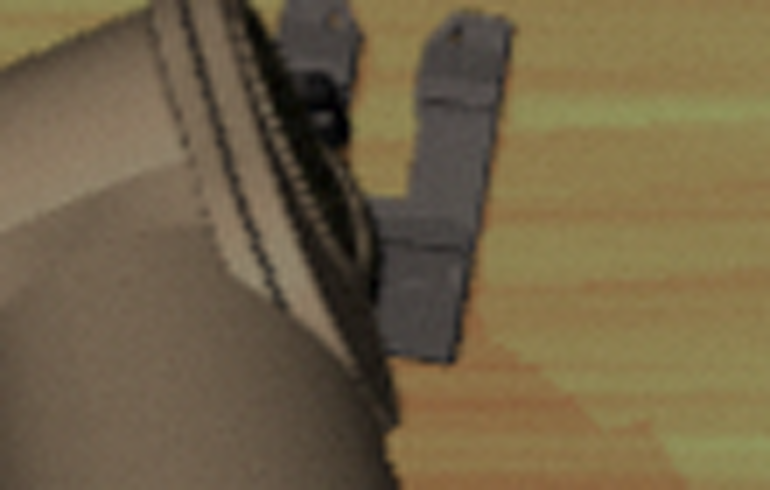

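Run:
```python
from h import *
c=np.load("top0.npy",allow_pickle=True).item()
s=np.load("side0.npy",allow_pickle=True).item()
P=[[0.4494,.1768,.018]]
o=proj(c,P)[0].astype(int)-[50,40]
px=lambda l,o:[[o[0]+(x+.5)/7-.5,o[1]+(y+.5)/7-.5] for x,y in l]
a=onplane(c,px([(474,240),(514,25)],o),.010);print("top: arm right edge",a, np.degrees(np.arctan2(*(a[1]-a[0])[[1,0]])))
t=onplane(c,px([(458,362),(473,250)],o),.018);print("block right edge",t,np.degrees(np.arctan2(*(t[1]-t[0])[[1,0]])))
o=proj(s,P)[0].astype(int)-[50,40]
b=onplane(s,px([(328,392),(662,312)],o),.0);print("side bottom right edge",b,np.degrees(np.arctan2(*(b[1]-b[0])[[1,0]])))
yaw=np.radians(-9)
for w,(lx,ly) in ((t[0],(-.075,-.046)),(a[1],(.063,-.046)),(b[0],(-.075,-.046)),(b[1],(.063,-.046))):
    d=np.array([np.cos(yaw),np.sin(yaw)]);n=np.array([-d[1],d[0]]); print("blk centre",w[:2]-d*(lx+.053)-n*ly)
```

```text
top: arm right edge [[0.46847494 0.13088018 0.01      ]
 [0.55323706 0.11617234 0.01      ]] -9.843893890453783
block right edge [[0.42071592 0.1356444  0.018     ]
 [0.46397983 0.13033394 0.018     ]] -6.997813511800579
side bottom right edge [[0.42106066 0.14430807 0.        ]
 [0.55355804 0.12070449 0.        ]] -10.100925358571612
blk centre [0.44964105 0.17763651]
blk centre [0.4458612 0.1797524]
blk centre [0.44998579 0.18630018]
blk centre [0.44618218 0.18428455]
```

>>> send_rows([
  [65,0,0,0,0,0.1,0],
  [65,0,0,0,0,0.15,0],
  [65,0,0.02,0,0,0.15,0],
  [65,0,0.04,0,0,0.15,0],
  [65,0,0.05,0,0,0.15,0],
  [55,0,0.05,0,0,0.15,0],
  [45,0,0.05,0,0,0.15,0],
  [45,0,0.05,0,0,0.15,0],
  [45,0,0.05,0,0,0.15,0],
  [45,0,0.05,0,0,0.15,0],
], squeeze=60)

```text
clock: 7.63
position: [0.4488, 0.1793, 0.0085]
ee_rot: [-0.46, 0.537, -0.537, 0.461]
ft_force: [1.6, -0.0, 1.8]
grip_width: 0.489
```

Run:
```python
from h import *
d=np.array([np.cos(np.radians(8)),np.sin(np.radians(8)),0]); pole=np.array([.652,.0495,0])
plan(list((pole-d*(.110+.053))[:2])+[.0082],8)
for n in ("side","top"):
    c=camera(n); P=[[0.4494,.1768,.018]]
    u,v=proj(c,P)[0].astype(int)
    a=c["pixels"][v-40:v+30,u-50:u+60,::-1]; cv2.imwrite(f"pics/g_{n}.png",cv2.resize(a,None,fx=7,fy=7,interpolation=cv2.INTER_CUBIC))
```

```text
pos [0.4488 0.1793 0.0085] shift [0.1444 0.0003 0.0645] rot [-0.0004 -0.2922 -0.0004] F [ 1.65 -0.01  1.81] grip 0.489 t 7.6333
R [[-0.152, 0.0, 0.988], [-0.988, 0.0, -0.152], [-0.0, -1.0, 0.0]] j [-0.76  0.29  0.32  2.06 -0.12  0.81 -0.52]
```

View pics/g_side.png

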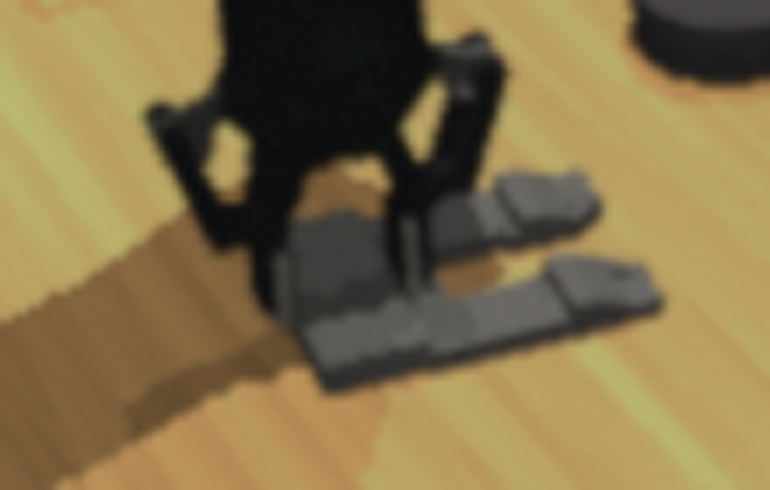

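>>> send_rows([
  [45,0.006,0,0.003,0,-0.015,0],
  [45,0.02,0,0.009,0,-0.045,0],
  [45,0.04,0,0.018,0,-0.085,0],
  [45,0.06,0,0.027,0,-0.125,0],
  [45,0.08,0,0.036,0,-0.165,0],
  [45,0.1,0,0.045,0,-0.205,0],
  [45,0.12,0,0.053,0,-0.245,0],
  [45,0.135,0,0.06,0,-0.275,0],
  [45,0.144,0,0.064,0,-0.292,0],
  [45,0.144,0,0.064,0,-0.292,0],
])

```text
clock: 8.57
position: [0.4902, 0.0245, 0.0085]
ee_rot: [0.533, -0.465, 0.465, -0.533]
ft_force: [0.0, -2.6, 4.5]
grip_width: 0.49
```

>>> send_rows([
  [45,0,0,0,0,0,0],
  [45,0,0,0,0,0,0],
])

```text
clock: 8.73
position: [0.4899, 0.0273, 0.0085]
ee_rot: [-0.533, 0.464, -0.465, 0.533]
ft_force: [0.8, -2.5, 4.7]
grip_width: 0.488
```

Run:
```python
from h import *
d=np.array([np.cos(np.radians(8)),np.sin(np.radians(8)),0]); pole=np.array([.652,.0495,0])
plan(list((pole-d*(.110+.053))[:2])+[.0082],8)
for n in ("side","top"):
    c=camera(n); P=[[0.57,.038,.018]]
    u,v=proj(c,P)[0].astype(int); print(n,u,v)
    a=c["pixels"][v-50:v+40,u-60:u+60,::-1]; cv2.imwrite(f"pics/i_{n}.png",cv2.resize(a,None,fx=6,fy=6,interpolation=cv2.INTER_CUBIC))
```

```text
pos [0.4899 0.0273 0.0085] shift [0.0005 0.0003 0.0006] rot [-0.0005 -0.0021 -0.    ] F [ 0.77 -2.48  4.71] grip 0.488 t 8.7333
R [[0.137, 0.0, 0.991], [-0.991, 0.0, 0.137], [-0.0, -1.0, 0.0]] j [-0.46  0.31  0.35  2.04 -0.14  0.81  0.11]
side 294 223
top 268 209
```

View pics/i_side.png

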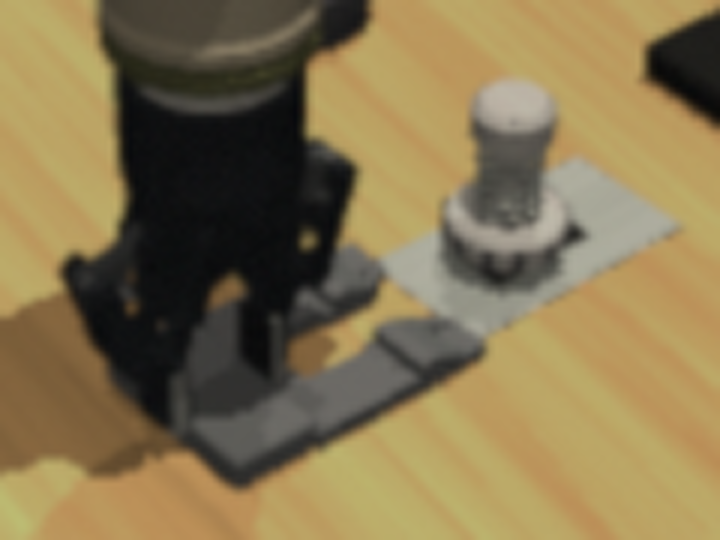

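View pics/i_top.png

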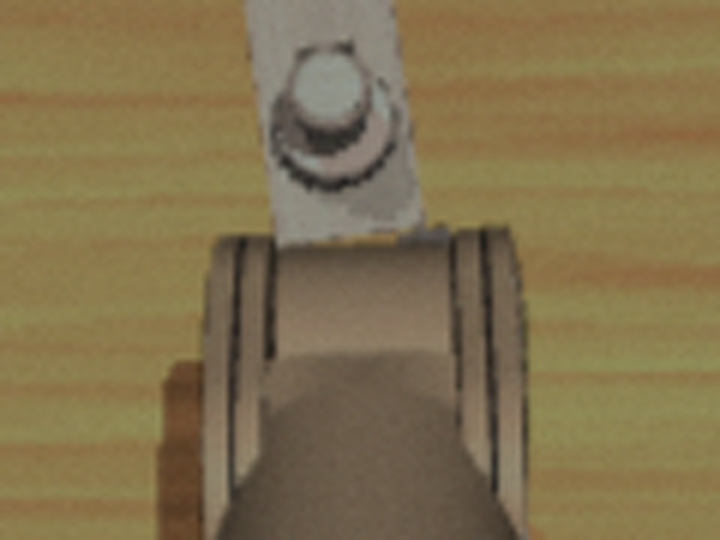

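```bash
cat > m.py <<'E'
from h import *
def edge(c,off,sc,p,z=0.0,pole=(.652,.0495),slot=8.):
    px=[[off[0]+(x+.5)/sc-.5,off[1]+(y+.5)/sc-.5] for x,y in p]
    b=onplane(c,px,z); v=(b[1]-b[0])[:2]; L=np.linalg.norm(v); v/=L; n=np.array([-v[1],v[0]])
    q=b[0][:2]+n*.046
    r=np.array(pole)-q
    print("yaw",np.degrees(np.arctan2(v[1],v[0])),"len",L,"pole along from tail",r@v,"-> neck at clip x",r@v-.075,"pole lateral",r@n)
E
python3 - <<'E'
from m import *
s=np.load("side0.npy",allow_pickle=True).item()
edge(s,(294-60,223-50),6,[(240,488),(487,353)])
# pole in side view: cap top centre & collar
px=lambda l:[[234+(x+.5)/6-.5,173+(y+.5)/6-.5] for x,y in l]
print(onplane(s,px([(515,103)]),.089),onplane(s,px([(506,218)]),.0275))
print(onplane(s,px([(383,262),(681,228),(480,333),(580,157)]),0))
E
```

```text
yaw 7.379567680524982 len 0.1364554179419786 pole along from tail 0.18470356477099983 -> neck at clip x 0.10970356477099984 pole lateral -0.004892724010883434
[[0.65163528 0.04970252 0.089     ]] [[0.64974531 0.04838199 0.0275    ]]
[[0.60507519 0.07885756 0.        ]
 [0.735786   0.02878428 0.        ]
 [0.61444886 0.01522025 0.        ]
 [0.72804999 0.09699823 0.        ]]
```

Run:
```python
from h import *
c=camera("side")
a=c["pixels"][205:250,280:325,::-1]
a=np.clip(a*1.8,0,255).astype(np.uint8)
cv2.imwrite("pics/j.png",cv2.resize(a,None,fx=13,fy=13,interpolation=cv2.INTER_CUBIC))
```

```text
(no output)
```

View pics/j.png

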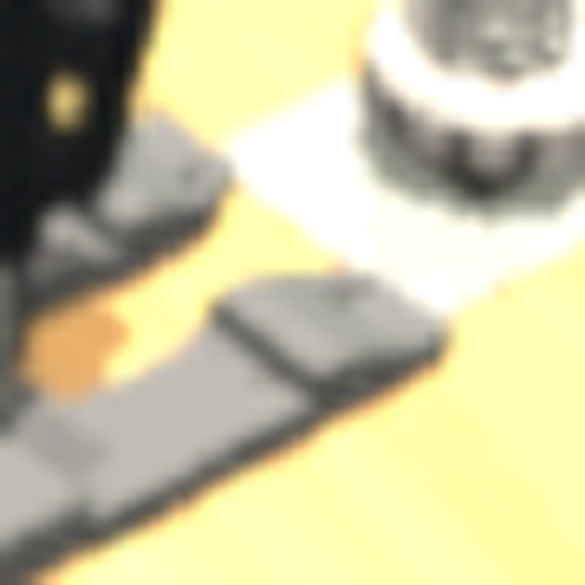

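Run:
```python
from m import *
s=np.load("side0.npy",allow_pickle=True).item()
px=lambda l:[[280+(x+.5)/13-.5,205+(y+.5)/13-.5] for x,y in l]
w=onplane(s,px([(152,108),(449,325),(230,165),(352,268)]),.0095);print(w)
m=(w[0]+w[1])/2;print(m,np.linalg.norm(w[0]-w[1]))
v=np.array([np.cos(.136),np.sin(.136)]);n=np.array([-v[1],v[0]])
for q in (m,(w[2]+w[3])/2): r=np.array([.6515,.0495])-q[:2];print("along",r@v,"lat",r@n)
```

```text
[[0.59213427 0.09001582 0.0095    ]
 [0.60550477 0.00069662 0.0095    ]
 [0.59575176 0.06583794 0.0095    ]
 [0.59882648 0.02544127 0.0095    ]]
[0.59881952 0.04535622 0.0095    ] 0.09031438757950858
along 0.05275585676124977 lat -0.0030369634983775165
along 0.05423370641569444 lat -0.0035252248856200707
```

>>> send_rows([
  [45,0.002,0,0.005,0,0,0],
  [45,0.0035,0,0.015,0,0,0],
  [45,0.0035,0,0.025,0,0,0],
  [45,0.0035,0,0.035,0,0,0],
  [45,0.0035,0,0.04,0,0,0],
  [45,0.0035,0,0.04,0,0,0],
  [45,0.0035,0,0.04,0,0,0],
])

```text
clock: 9.47
position: [0.5305, 0.0307, 0.0086]
ee_rot: [-0.533, 0.464, -0.464, 0.534]
ft_force: [1.9, 1.2, 3.6]
grip_width: 0.492
```

Run:
```python
from h import *
plan([.5,.0273,.0085],8)
c=camera("side")
a=c["pixels"][205:250,290:335,::-1]
a=np.clip(a*1.8,0,255).astype(np.uint8)
cv2.imwrite("pics/k.png",cv2.resize(a,None,fx=13,fy=13,interpolation=cv2.INTER_CUBIC))
```

```text
pos [0.5305 0.0307 0.0086] shift [-0.0009  0.     -0.0307] rot [-0.0013 -0.0002 -0.0007] F [1.94 1.23 3.57] grip 0.492 t 9.4667
R [[0.139, 0.001, 0.99], [-0.99, 0.001, 0.139], [-0.001, -1.0, 0.001]] j [-0.44  0.38  0.35  1.94 -0.17  0.84  0.14]
```

View pics/k.png

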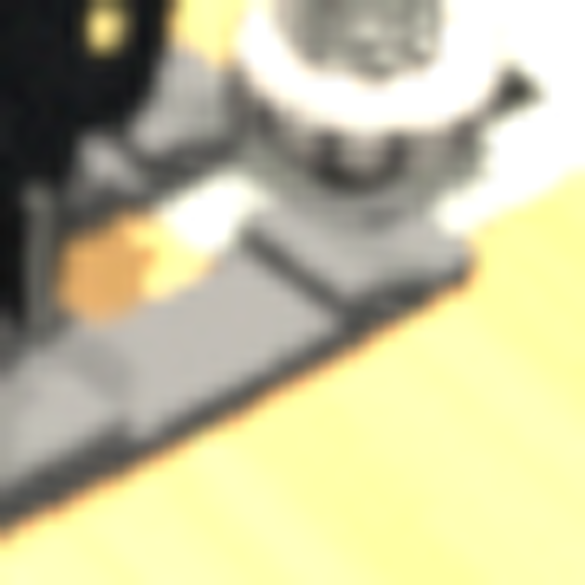

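Run:
```python
from m import *
s=np.load("side0.npy",allow_pickle=True).item()
edge(s,(290,205),13,[(2,530),(472,278)],0,(.6515,.0495))
w=onplane(s,[[290+472/13,205+252/13]],.0095);print(w)
```

```text
yaw 6.811325715587289 len 0.12319500284342837 pole along from tail 0.13263326026024647 -> neck at clip x 0.05763326026024647 pole lateral -0.0029712495016844913
[[0.6448272  0.00121069 0.0095    ]]
```

>>> send_rows([
  [65,0,0,0,0,0,0],
  [65,0,0,0,0,0,0],
  [65,0,0,0,0,0,0],
  [65,0,-0.02,0,0,0,0],
  [65,0,-0.06,0,0,0,0],
  [65,0,-0.06,-0.02,0,0.12,0],
  [60,0,-0.06,-0.045,0,0.24,0],
  [60,0,-0.06,-0.055,0,0.36,0],
  [60,0,-0.06,-0.055,0,0.48,0],
  [60,0,-0.06,-0.055,0,0.6,0],
])

```text
clock: 10.35
position: [0.4744, 0.0213, 0.0682]
ee_rot: [-0.37, 0.603, -0.602, 0.37]
ft_force: [0.6, 0.5, 0.2]
grip_width: 0.603
```

>>> send_rows([
  [60,0,0,0,0,0.12,0],
  [60,0,0,0,0,0.24,0],
  [60,0,0,0,0,0.36,0],
  [60,0,0,0,0,0.48,0],
  [60,0,0,0,0,0.6,0],
  [60,0,0,0,0,0.72,0],
  [60,0,0,0,0,0.84,0],
  [60,0,0,0,0,0.97,0],
  [60,0,0,0,0,0.97,0],
])

```text
clock: 11.1
position: [0.4749, 0.0213, 0.068]
ee_rot: [-0.047, 0.706, -0.706, 0.047]
ft_force: [0.3, -0.2, -1.0]
grip_width: 0.599
```

Run:
```python
from h import *
plan([.462,.022,.0085],98)
for n in ("side","top"):
    c=camera(n); P=[[0.57,.038,.018]]
    u,v=proj(c,P)[0].astype(int); print(n,u,v)
    a=c["pixels"][v-50:v+40,u-60:u+60,::-1]; cv2.imwrite(f"pics/l_{n}.png",cv2.resize(a,None,fx=6,fy=6,interpolation=cv2.INTER_CUBIC))
```

```text
pos [0.4749 0.0213 0.068 ] shift [ 0.0126  0.0595 -0.0024] rot [ 0.0001 -0.0069  0.0009] F [ 0.3  -0.22 -1.02] grip 0.599 t 11.1
R [[-0.991, -0.001, 0.132], [-0.132, -0.0, -0.991], [0.001, -1.0, -0.0]] j [-0.66  0.18  0.56  2.05 -0.12  0.94 -1.47]
side 294 223
top 268 209
```

View pics/l_side.png

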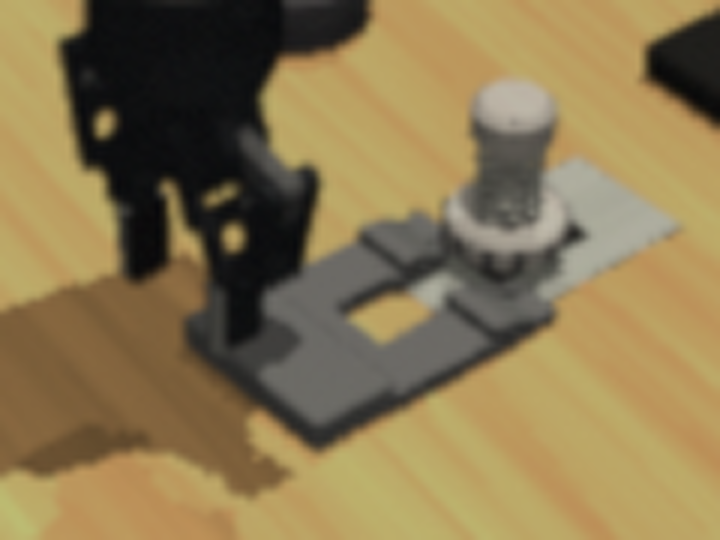

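View pics/l_top.png

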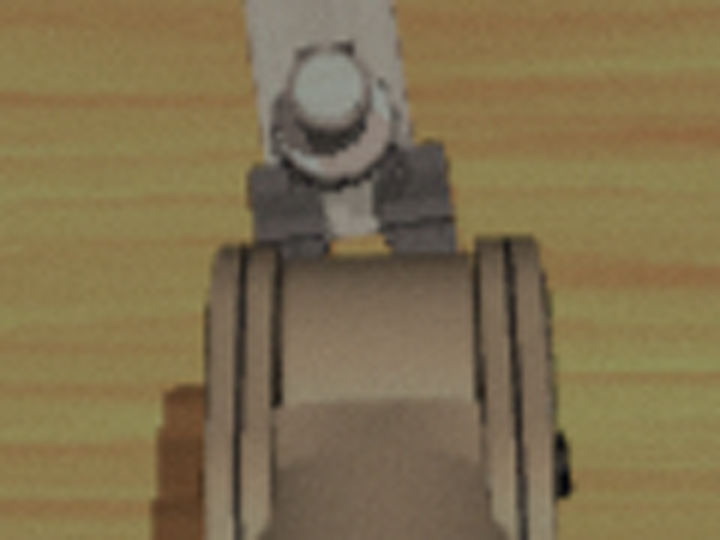

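>>> send_rows([
  [60,0,0.02,-0.003,0,-0.007,0],
  [60,0,0.045,-0.003,0,-0.007,0],
  [60,0,0.058,-0.003,0,-0.007,0],
  [60,0,0.063,-0.003,0,-0.007,0],
  [60,0,0.063,-0.003,0,-0.007,0],
  [60,0,0.063,-0.003,0,-0.007,0],
])

```text
clock: 11.7
position: [0.4752, 0.0242, 0.0057]
ee_rot: [0.052, -0.705, 0.705, -0.052]
ft_force: [-0.3, -0.2, 0.6]
grip_width: 0.596
```

Run:
```python
from h import *
plan([.5,.025,.005],98)
for n in ("side",):
    c=camera(n); P=[[0.57,.038,.018]]
    u,v=proj(c,P)[0].astype(int)
    a=c["pixels"][v-50:v+40,u-60:u+60,::-1]; cv2.imwrite(f"pics/m_{n}.png",cv2.resize(a,None,fx=6,fy=6,interpolation=cv2.INTER_CUBIC))
```

```text
pos [0.4752 0.0242 0.0057] shift [-0.0246  0.0007  0.0028] rot [-0.      0.0076 -0.0002] F [-0.31 -0.19  0.56] grip 0.596 t 11.7
R [[-0.989, 0.0, 0.147], [-0.147, -0.0, -0.989], [-0.0, -1.0, 0.0]] j [-0.62  0.3   0.53  2.09 -0.21  0.8  -1.39]
```

View pics/m_side.png

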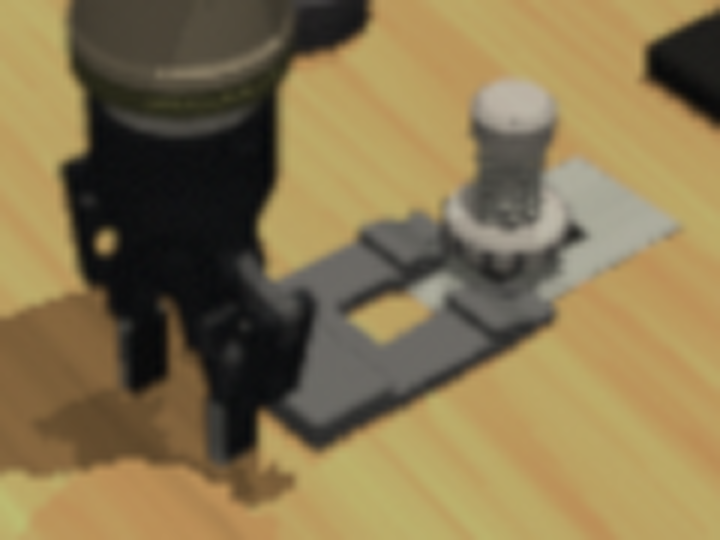

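>>> send_rows([
  [60,-0.006,0,0,0,0.007,0],
  [60,-0.012,0,0,0,0.007,0],
  [60,-0.018,0,0,0,0.007,0],
  [60,-0.021,0,0,0,0.007,0],
  [60,-0.024,0,0,0,0.007,0],
  [60,-0.027,0,0,0,0.007,0],
  [60,-0.03,0,0,0,0.007,0],
  [60,-0.033,0,0,0,0.007,0],
  [60,-0.033,0,0,0,0.007,0],
  [60,-0.033,0,0,0,0.007,0],
])

```text
clock: 12.58
position: [0.5078, 0.029, 0.0053]
ee_rot: [0.049, -0.705, 0.705, -0.049]
ft_force: [0.0, -0.6, -0.5]
grip_width: 0.599
```

```bash
cat > look.py <<'E'
import sys
from h import *
tag=sys.argv[1]
o=get_obs(); print(o["position"].round(4),o["ft_force"].round(2),o["clock"])
ims=[]
for n in ("side","top"):
    c=camera(n); P=[[0.60,.042,.018]]
    u,v=proj(c,P)[0].astype(int)
    if n=="side":
        a=c["pixels"][v-50:v+40,u-50:u+50,::-1]; print("side off",u-50,v-50)
    else:
        a=c["pixels"][v-50:v+40,u-30:u+30,::-1]; print("top off",u-30,v-50)
    ims.append(cv2.resize(a,None,fx=5,fy=5,interpolation=cv2.INTER_CUBIC))
    # cap: bright low-sat blob
    m=(c["pixels"].min(2)>140)
cv2.imwrite(f"pics/{tag}.png",np.clip(np.hstack(ims)*1.4,0,255).astype(np.uint8))
E
python3 look.py n1
```

```text
[0.5078 0.029  0.0053] [ 0.04 -0.62 -0.54] 12.5833
side off 253 169
top off 236 148
```

View pics/n1.png

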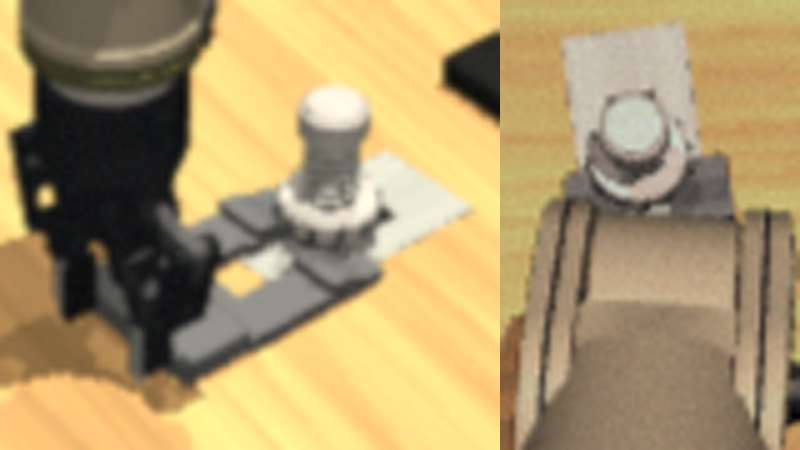

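```bash
cat >> h.py <<'E'
def cap(c):
    "cap top centroid at z=.089 (top cam): bright blob"
    u,v=proj(c,[[.66,.0505,.089]])[0].astype(int)
    x0,y0=u-14,v-14
    g=cv2.GaussianBlur(c["pixels"][y0:y0+28,x0:x0+28],(3,3),0).astype(int)
    m=((g.min(2)>145)).astype(np.uint8)
    n,l,s,ce=cv2.connectedComponentsWithStats(m)
    i=1+np.argmax(s[1:,4]) if n>1 else 0
    return s[i,4],onplane(c,[ce[i]+[x0,y0]],.089)[0]
def colh(c):
    P=cloud(c); return P
E
python3 - <<'E'
from h import *
c=np.load("top0.npy",allow_pickle=True).item()
u,v=proj(c,[[.66,.0505,.089]])[0].astype(int)
print(u,v);print(c["pixels"][v-10:v+16,u-10:u+10].min(2))
P=cloud(c);print((P[v-10:v+16,u-10:u+10,2]*1000).astype(int))
E
```

```text
262 171
[[125 121 126 121 117 119 121 119 115 119 117 120 119 120 117 118 122 120
  125 121]
 [122 120 124 123 119 118 120 117 119 117 118 117 120 121 117 119 120 123
  121 121]
 [125 122 127 123 119 120 116 118 115 119 117 119 123 120 120 120 119 122
  123 126]
 [124 122 124 124 116 120 121 118 118 119 119 118 120 121 117 121 122 119
  121 127]
 [125 121 121 123 117 117 120 118 117 119 117 119 119 120 104 115 123 121
  127 125]
 [124 120 122 123 121 122 122 105 101 107 112  94  78  70  69 112 121 121
  123 122]
 [123 122 120 121 120  96  77  76  86 103 107  98  85  61  58 108 120 122
  119 123]
 [126 122 121 124 124  83  72  90 113 120 123 122 124 111  86 105 118 120
  122 124]
 [126 122 122 121 119  94  97 120 129 131 131 134 134 130 118 105 108 121
  125 122]
 [126 124 120 123 110 101 121 128 134 132 132 134 130 132 129 111  99 111
  122 121]
 [124 124 124 121  99 112 127 135 132 133 128 130 128 130 130 125 105  99
  117 121]
 [123 125 122 112  94 120 132 134 126 130 131 134 130 134 135 135 115 103
  113  87]
 [120 124 125 107  94 124 132 133 135 136 136 135 136 135 134 136 113  9
[... 3149 characters left out ...]
6   73   80   87   87   85   80   79
    72   47   35   26   26   26]
 [   6   18   27   29   26   28   25   39   47   75   72   74   54   46
    50   35   33   29   24   23]
 [   0    3   26   28   27   21   29   25   34   40   44   47   38   41
    36   27   27   24   27   27]
 [   0   -1   -2   29   23   28   24   28   26   25   32   33   31   27
    25   26   26   29   27   28]
 [  -1    0    0   25   26   25   30   28   25   24   26   28   29   26
    27   27   30   27   25   24]
 [   0    1    1   25   26   27   26   27   30   25   26   28   24   29
    25   31   29   25   23   20]
 [  -3   -1    0   -2    0   26   29   25   26   28   30   29   25   27
    27   28   27   30   18    0]]
```

>>> send_rows([
  [60,-0.002,0,0,0,0,0],
  [60,-0.004,0,0,0,0,0],
  [60,-0.006,0,0,0,0,0],
  [60,-0.008,0,0,0,0,0],
  [60,-0.01,0,0,0,0,0],
  [60,-0.012,0,0,0,0,0],
  [60,-0.014,0,0,0,0,0],
  [60,-0.015,0,0,0,0,0],
  [60,-0.015,0,0,0,0,0],
])

```text
clock: 13.43
position: [0.5211, 0.031, 0.0048]
ee_rot: [-0.05, 0.705, -0.705, 0.048]
ft_force: [-8.7, -0.4, 4.7]
grip_width: 0.603
```

```bash
python3 look.py n2
```

```text
[0.5211 0.031  0.0048] [-8.66 -0.4   4.67] 13.4333
side off 253 169
top off 236 148
```

View pics/n2.png

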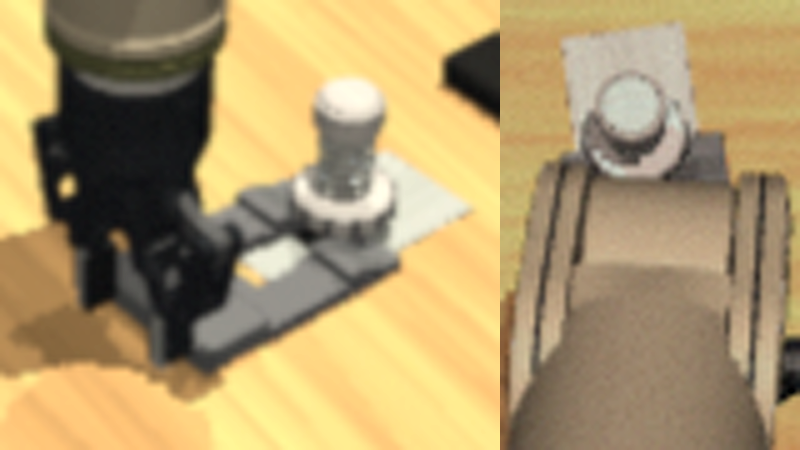

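```bash
cat > pm.py <<'E'
from h import *
def meas(c,tag):
    P=cloud(c).reshape(-1,3); q=P[(abs(P[:,0]-.665)<.05)&(abs(P[:,1]-.052)<.035)]
    k=q[(q[:,2]>.083)&(q[:,2]<.096)]; cen=k[:,:2].mean(0) if len(k) else np.zeros(2)
    r=np.hypot(*(q[:,:2]-cen).T); g=q[(r>.016)&(r<.027)&(q[:,2]>.02)&(q[:,2]<.042)]
    print(tag,"cap",cen.round(4),len(k),"collar top z",np.median(g[:,2]).round(4),len(g))
    return cen
if __name__=="__main__":
    o=get_obs(); print(o["position"].round(4),o["ft_force"].round(2),o["clock"])
    for n in("top","side"):
        c0=np.load(n+"0.npy",allow_pickle=True).item()
        a=meas(c0,n+"0"); b=meas(camera(n),n); print("pole q",(b-a)@[.9903,.1392])
E
python3 pm.py
```

```text
[0.5211 0.0311 0.0049] [-7.9  -0.94  4.55] 13.5333
top0 cap [0.6548 0.0518] 153 collar top z 0.0272 127
top cap [0.6673 0.0536] 156 collar top z 0.0272 120
pole q 0.012608451858987799
side0 cap [0.65   0.0497] 95 collar top z 0.0253 113
side cap [0.6628 0.0521] 97 collar top z 0.0256 109
pole q 0.012967968084807737
```

>>> send_rows([
  [60,-0.001,0,0,0,0,0],
  [60,-0.002,0,0,0,0,0],
  [60,-0.003,0,0,0,0,0],
  [60,-0.004,0,0,0,0,0],
  [60,-0.004,0,0,0,0,0],
])

```text
clock: 14.05
position: [0.5247, 0.0317, 0.0048]
ee_rot: [-0.051, 0.706, -0.705, 0.048]
ft_force: [-9.9, -0.2, 6.7]
grip_width: 0.599
```

```bash
python3 pm.py
```

```text
[0.5247 0.0317 0.0048] [-9.94 -0.18  6.73] 14.05
top0 cap [0.6548 0.0518] 153 collar top z 0.0272 127
top cap [0.6682 0.0536] 156 collar top z 0.0281 102
pole q 0.013508161662110154
side0 cap [0.65   0.0497] 95 collar top z 0.0253 113
side cap [0.6627 0.0517] 97 collar top z 0.0258 104
pole q 0.012865088079033353
```

>>> send_rows([
  [60,-0.001,0,0,0,0,0],
  [60,-0.002,0,0,0,0,0],
  [60,-0.003,0,0,0,0,0],
  [60,-0.004,0,0,0,0,0],
  [60,-0.005,0,0,0,0,0],
  [60,-0.006,0,0,0,0,0],
  [60,-0.007,0,0,0,0,0],
  [60,-0.008,0,0,0,0,0],
  [60,-0.008,0,0,0,0,0],
])

```text
clock: 14.9
position: [0.5322, 0.0329, 0.0047]
ee_rot: [-0.051, 0.706, -0.705, 0.047]
ft_force: [-10.7, -0.5, 5.8]
grip_width: 0.601
```

```bash
python3 pm.py; python3 look.py n3
```

```text
[0.5322 0.0329 0.0047] [-10.67  -0.49   5.8 ] 14.9
top0 cap [0.6548 0.0518] 153 collar top z 0.0272 127
top cap [0.671  0.0545] 153 collar top z 0.0299 65
pole q 0.016416145693406513
side0 cap [0.65   0.0497] 95 collar top z 0.0253 113
side cap [0.6658 0.0524] 98 collar top z 0.0278 124
pole q 0.01600683776098974
[0.5322 0.0329 0.0047] [-11.34  -0.59   7.21] 15.0
side off 253 169
top off 236 148
```

View pics/n3.png

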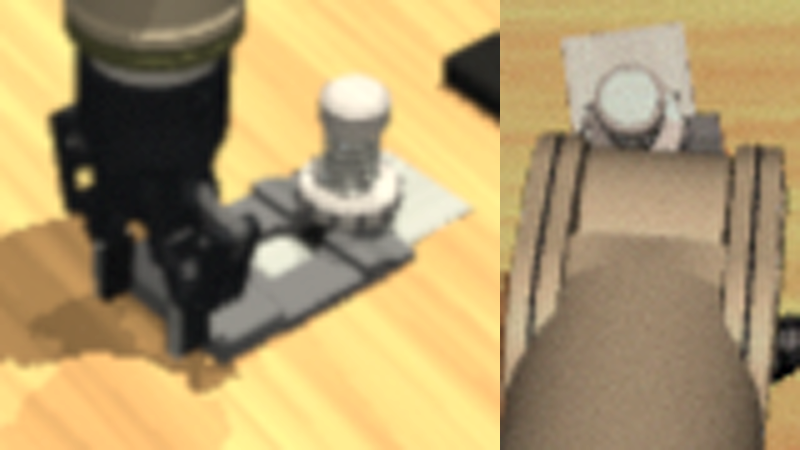

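>>> send_rows([
  [60,-0.001,0,0,0,0,0],
  [60,-0.002,0,0,0,0,0],
  [60,-0.003,0,0,0,0,0],
  [60,-0.004,0,0,0,0,0],
  [60,-0.005,0,0,0,0,0],
  [60,-0.006,0,0,0,0,0],
  [60,-0.007,0,0,0,0,0],
  [60,-0.008,0,0,0,0,0],
  [60,-0.008,0,0,0,0,0],
])

```text
clock: 15.85
position: [0.5412, 0.0338, 0.0047]
ee_rot: [-0.05, 0.705, -0.705, 0.048]
ft_force: [-5.4, -0.5, 0.3]
grip_width: 0.6
```

```bash
python3 pm.py
```

```text
[0.5412 0.0338 0.0047] [-5.43 -0.54  0.26] 15.85
top0 cap [0.6548 0.0518] 153 collar top z 0.0272 127
top cap [0.6668 0.0528] 111 collar top z 0.0311 17
pole q 0.01207553982115615
side0 cap [0.65   0.0497] 95 collar top z 0.0253 113
side cap [0.6577 0.0515] 89 collar top z 0.029 135
pole q 0.00781976686394452
```

>>> send_rows([
  [60,-0.002,0,0,0,0,0],
  [60,-0.004,0,0,0,0,0],
  [60,-0.006,0,0,0,0,0],
  [60,-0.008,0,0,0,0,0],
  [60,-0.01,0,0,0,0,0],
  [60,-0.012,0,0,0,0,0],
  [60,-0.014,0,0,0,0,0],
  [60,-0.016,0,0,0,0,0],
  [60,-0.016,0,0,0,0,0],
])

```text
clock: 16.7
position: [0.5572, 0.0361, 0.0046]
ee_rot: [0.05, -0.705, 0.705, -0.048]
ft_force: [-4.5, -0.5, 1.0]
grip_width: 0.601
```

```bash
python3 pm.py; python3 look.py n4
```

```text
[0.5572 0.0361 0.0046] [-4.49 -0.49  0.96] 16.7
top0 cap [0.6548 0.0518] 153 collar top z 0.0272 127
top cap [0.6787 0.0502] 10 collar top z nan 0
pole q 0.02348088175416505
side0 cap [0.65   0.0497] 95 collar top z 0.0253 113
side cap [0.6572 0.0514] 95 collar top z 0.0294 121
pole q 0.007362118264526293
[0.5572 0.0361 0.0047] [-4.65 -0.95 -0.17] 16.8
side off 253 169
top off 236 148
  return _methods._mean(a, axis=axis, dtype=dtype,
  ret = ret.dtype.type(ret / rcount)
```

View pics/n4.png

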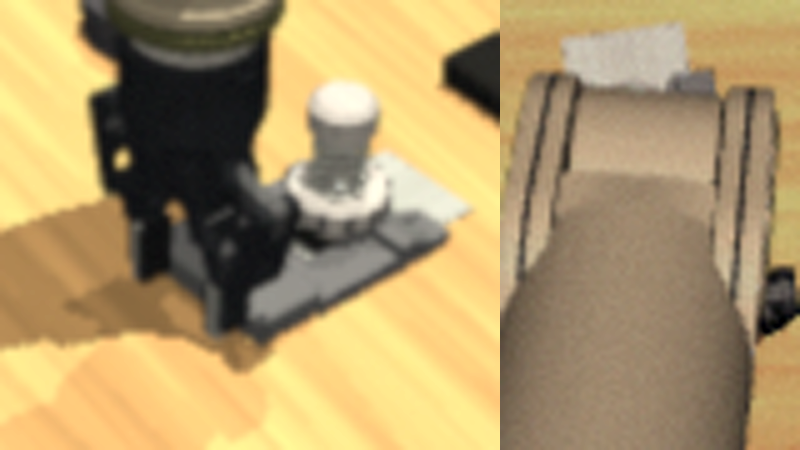

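>>> send_rows([
  [60,-0.002,0,0,0,0,0],
  [60,-0.004,0,0,0,0,0],
  [60,-0.006,0,0,0,0,0],
  [60,-0.008,0,0,0,0,0],
  [60,-0.01,0,0,0,0,0],
  [60,-0.012,0,0,0,0,0],
  [60,-0.012,0,0,0,0,0],
])

```text
clock: 17.48
position: [0.5705, 0.0377, 0.0053]
ee_rot: [0.049, -0.705, 0.705, -0.049]
ft_force: [-2.9, -0.7, -1.4]
grip_width: 0.598
```

```bash
python3 pm.py 2>/dev/null | grep -v top
```

```text
[0.5705 0.0377 0.0053] [-2.94 -0.75 -1.4 ] 17.4833
pole q -0.6556399070006542
pole q 0.007535157940074605
```

```bash
python3 pm.py 2>/dev/null | grep side; python3 look.py n5
```

```text
side0 cap [0.65   0.0497] 95 collar top z 0.0253 113
side cap [0.6574 0.0514] 94 collar top z 0.0293 100
[0.5704 0.0378 0.0055] [-2.45 -0.7  -2.2 ] 17.6833
side off 253 169
top off 236 148
```

View pics/n5.png

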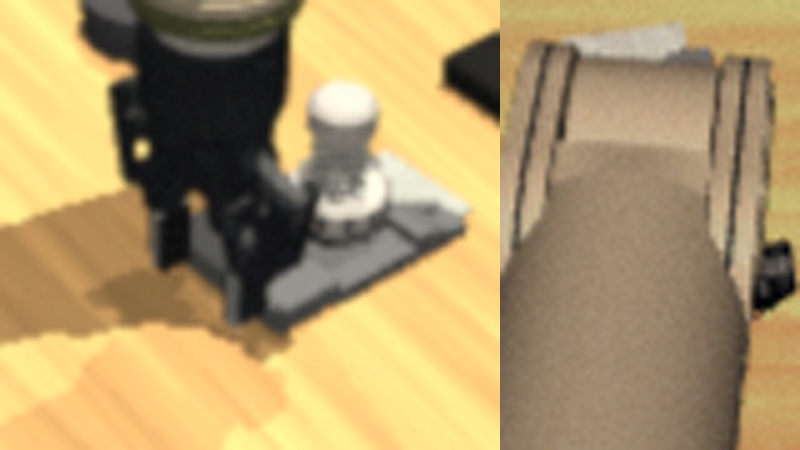

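>>> send_rows([
  [60,-0.001,0,0,0,0,0],
  [60,-0.002,0,0,0,0,0],
  [60,-0.003,0,0,0,0,0],
  [60,-0.004,0,0,0,0,0],
  [60,-0.004,0,0,0,0,0],
])

```text
clock: 18.2
position: [0.5737, 0.0382, 0.0054]
ee_rot: [-0.049, 0.705, -0.705, 0.049]
ft_force: [-5.7, -1.4, 2.0]
grip_width: 0.597
```

```bash
python3 pm.py 2>/dev/null | grep -A1 side
```

```text
side0 cap [0.65   0.0497] 95 collar top z 0.0253 113
side cap [0.6568 0.0512] 98 collar top z 0.0279 90
pole q 0.0068888520650090225
```

>>> send_rows([
  [60,-0.001,0,0,0,0,0],
  [60,-0.002,0,0,0,0,0],
  [60,-0.003,0,0,0,0,0],
  [60,-0.003,0,0,0,0,0],
])

```text
clock: 18.63
position: [0.5779, 0.039, 0.0057]
ee_rot: [-0.048, 0.705, -0.705, 0.05]
ft_force: [-1.2, 0.2, 0.3]
grip_width: 0.599
```

```bash
python3 pm.py 2>/dev/null | grep -A1 side;  python3 look.py n6
```

```text
side0 cap [0.65   0.0497] 95 collar top z 0.0253 113
side cap [0.6528 0.0507] 99 collar top z 0.0256 67
pole q 0.0028772255471112337
[0.5776 0.0389 0.0056] [-0.13  0.33  0.28] 18.7333
side off 253 169
top off 236 148
```

View pics/n6.png

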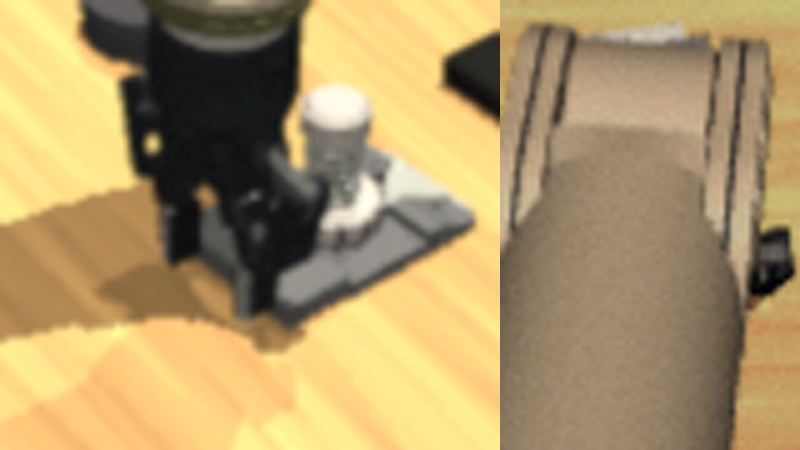

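>>> send_rows([
  [60,0.005,0,0,0,0,0],
  [60,0.02,0,0,0,0,0],
  [60,0.04,0,0,0,0,0],
  [60,0.06,-0.02,0,0,0,0],
  [60,0.08,-0.05,0,0,0,0],
  [60,0.11,-0.08,0,0,0,0],
  [60,0.14,-0.12,0,0,0,0],
  [60,0.15,-0.15,0,0,0,0],
  [60,0.15,-0.15,0,0,0,0],
  [60,0.15,-0.15,0,0,0,0],
])

```text
clock: 19.67
position: [0.429, 0.0186, 0.1575]
ee_rot: [-0.047, 0.707, -0.704, 0.051]
ft_force: [-0.4, 0.1, -0.1]
grip_width: 0.599
```

```bash
python3 pm.py; python3 look.py o1
python3 - <<'E'
from h import *
c=camera("top");save(c,"o2.png")
E
```

```text
[0.429  0.0186 0.1575] [-0.36  0.1  -0.08] 19.6667
top0 cap [0.6548 0.0518] 153 collar top z 0.0272 127
top cap [0.6565 0.0521] 160 collar top z 0.027 124
pole q 0.001763905504677131
side0 cap [0.65   0.0497] 95 collar top z 0.0253 113
side cap [0.6519 0.0505] 98 collar top z 0.0253 113
pole q 0.0019923604427436186
[0.4282 0.0182 0.155 ] [-0.74  0.36 -0.72] 19.7667
side off 253 169
top off 236 148
```

View pics/o1.png

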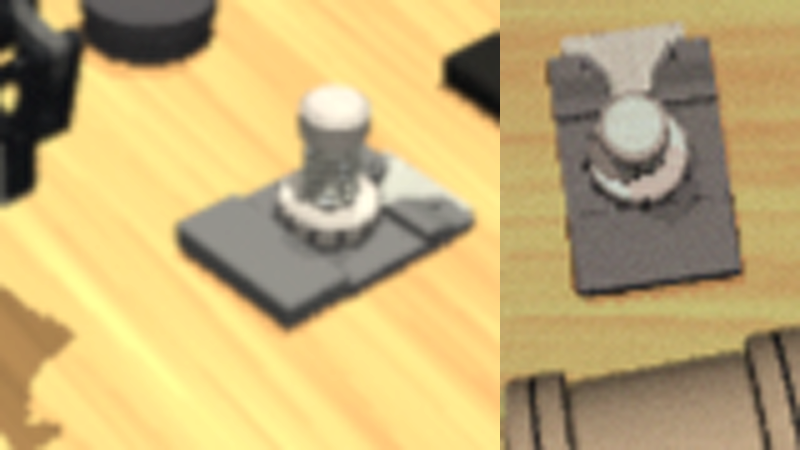

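View pics/o2.png

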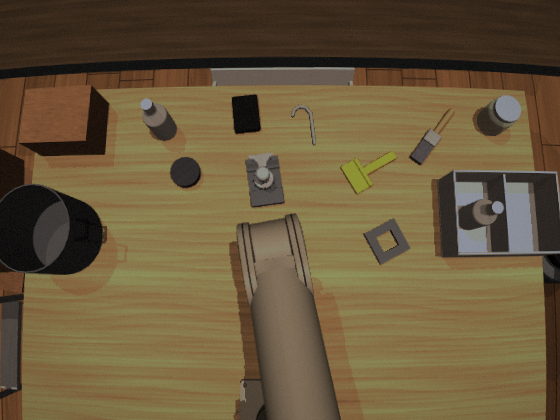

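Run:
```python
from h import *
c=np.load("top0.npy",allow_pickle=True).item();s=np.load("side0.npy",allow_pickle=True).item()
w=onplane(c,[[236+(575-500)/5,148+289/5],[236+(740-500)/5,148+268/5]],.018);m=w.mean(0);print(w,m)
v=np.array([.9903,.1392]);p=np.array([.6535,.0498]);print("top neck x",(p-m[:2])@v-.075,"lat",(p-m[:2])@[-v[1],v[0]])
w=onplane(s,[[253+179/5,169+232/5],[253+287/5,169+310/5]],.018);m=w.mean(0);print(w,m)
print("side neck x",(p-m[:2])@v-.075,"lat",(p-m[:2])@[-v[1],v[0]])
P=cloud(camera("top")).reshape(-1,3);d=P[:,:2]-p;a=d@v;b=d@[-v[1],v[0]]
for lo,hi in((-.068,-.05),(-.05,-.036),):
  for l2,h2 in((-.04,-.015),(-.015,.015),(.015,.04)):
    k=(a>lo)&(a<hi)&(b>l2)&(b<h2);print(np.median(P[k,2]).round(4),end=" ")
for l2,h2 in((-.04,-.03),(.03,.04)):
  k=(a>-.01)&(a<.015)&(b>l2)&(b<h2);print("arm",np.median(P[k,2]).round(4))
c1=camera("top");d=cv2.absdiff(c1["pixels"],c["pixels"]).max(2)
for n,x,y in(("ring",364,219),("scr",340,150),("tin",168,155)): print(n,(d[y:y+47,x:x+47]>40).sum())
```

```text
[[ 0.58067497  0.08545892  0.018     ]
 [ 0.59213386 -0.00514468  0.018     ]] [0.58640442 0.04015712 0.018     ]
top neck x -0.007212954408197761 lat 0.00020964308873626727
[[ 0.57491273  0.07519245  0.018     ]
 [ 0.58820274 -0.00720816  0.018     ]] [0.58155773 0.03399214 0.018     ]
side neck x -0.001555120645173852 lat 0.005640155653631681
0.0172 0.0176 0.0173 0.0175 0.0179 0.0178 arm 0.0095
arm 0.0101
ring 0
scr 0
tin 0
```

```bash
python3 -c "
from workcell import *
print(hand_in())"
```

```text
the job is handed in; nothing more can be done
None
```

The clip is seated on the pole neck with the collar snapped down behind its ridges. I handed the job in at about 20 s on the robot's clock, with the gripper clear of everything.

**How it went:** I gripped the clip by its tail block, slid it along the shelf and turned it to face the pole. One regrip with a half turn was needed on the way, because the last joint was close to its limit. I then released it and pushed its back face with the two spread fingers. The largest pole travel I measured was about 16 mm, with under 12 N along the push. The pole rode back to about 7 mm, the collar dropped, and I backed the arm away.

**Last checks, after the arm had let go:**
- **Collar:** its top is back at the starting height in both cameras (27.0 against 27.2 mm from above, 25.3 against 25.3 mm from the side). The pole settled about 2 mm back from rest, not quite at zero.
- **Clip:** it lies flat, with the block reading 17–18 mm high and the arms about 10 mm.
- **Other objects:** the picture areas around the ring, scraper and tin show no change from the start.
- **Disagreement:** the two cameras differ on the exact seat. The top view puts the neck at clip x of -7 mm, which is impossible because the floor of the C stops it at -3. The side view gives -1.6 mm. Sideways they read 0.2 and 5.6 mm. I put this down to error in reading the edges and the calibration. The collar dropping is the firmer evidence that the clip is home.

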